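# Sort cut soap bars into the trays of their size

### The job

Put each of the three rectangular soap bars into the wooden tray made for its length: the shortest bar in the shortest tray, the middle one in the middle tray and the longest in the longest. Set them down, do not drop them: each must lie flat on its tray's floor, inside the rim and lined up with the tray, released. Leave the two round soap cakes where they are.

Things in the scene. Friction and masses are not known exactly. Their poses are not given: they have to be found in the camera images.
- bar_guest: Shortest cut soap bar, a loose yellow block 55 mm long, 45 mm wide and 36 mm high with slightly rounded edges, lying flat on the bench. Origin: centre of its underside; x along its length, y along its width, z up. Its length points within about 25 degrees of straight ahead of the robot.
- bar_bath: Middle cut soap bar, a loose yellow block 85 mm long, 45 mm wide and 36 mm high with slightly rounded edges, lying flat on the bench. Origin: centre of its underside; x along its length, y along its width, z up. Its length points within about 25 degrees of straight ahead of the robot.
- bar_laundry: Longest cut soap bar, a loose yellow block 115 mm long, 45 mm wide and 36 mm high with slightly rounded edges, lying flat on the bench. Origin: centre of its underside; x along its length, y along its width, z up. Its length points within about 25 degrees of straight ahead of the robot.
- tray_short: Shortest wooden tray, open on top, fixed to the bench: outside 79 x 69 mm, inside 73 x 63 mm (9 mm more than its bar on every side), walls 3 mm thick, rim 10 mm above the bench, inner floor 3 mm above the bench. Origin: centre of its underside, at bench height; x along its length, y along its width, z up. Its length points within about 25 degrees of straight ahead of the robot.
- tray_medium: Middle wooden tray, open on top, fixed to the bench: outside 109 x 69 mm, inside 103 x 63 mm (9 mm more than its bar on every side), walls 3 mm thick, rim 10 mm above the bench, inner floor 3 mm above the bench. Origin: centre of its underside, at bench height; x along its length, y along its width, z up. Its length points within about 25 degrees of straight ahead of the robot.
- tray_long: Longest wooden tray, open on top, fixed to the bench: outside 139 x 69 mm, inside 133 x 63 mm (9 mm more than its bar on every side), walls 3 mm thick, rim 10 mm above the bench, inner floor 3 mm above the bench. Origin: centre of its underside, at bench height; x along its length, y along its width, z up. Its length points within about 25 degrees of straight ahead of the robot.
- round_a: Loose round soap cake, pale yellow, 64 mm across and 30 mm high, one of two alike. Not part of the job: it stays where it is. Origin: centre of its underside, z up.
- round_b: Loose round soap cake, pale yellow, 64 mm across and 30 mm high, one of two alike. Not part of the job: it stays where it is. Origin: centre of its underside, z up.
Not all that is in view belongs to the job. Leave any green or purple look-alike of the bar_guest alone. What is shaped like the bar_laundry but black or pink is not meant.

How it is judged:
At the end, for the whole second after the job is handed in: Each bar rests flat on the floor of the tray of its own length: centre within 15 mm of the tray's centre, underside less than 5 mm above the bench, tilted less than 0.04 rad, its length within 0.3 rad of the tray's (either way round), at rest (horizontal distance between bar_guest and tray_short below 0.015 m and z of bar_guest in the frame of tray_short between -0.002 and 0.005 m and angle between each of bar_guest, bar_bath, bar_laundry's own z axis and vertical below 0.04 rad and angle between the x axis of bar_guest and the x axis of tray_short, either way round below 0.3 rad and linear speed of each of bar_guest, bar_bath, bar_laundry below 0.02 m/s and angular speed of each of bar_guest, bar_bath, bar_laundry below 0.2 rad/s and horizontal distance between bar_bath and tray_medium below 0.015 m and z of bar_bath in the frame of tray_medium between -0.002 and 0.005 m and angle between the x axis of bar_bath and the x axis of tray_medium, either way round below 0.3 rad and horizontal distance between bar_laundry and tray_long below 0.015 m and z of bar_laundry in the frame of tray_long between -0.002 and 0.005 m and angle between the x axis of bar_laundry and the x axis of tray_long, either way round below 0.3 rad); the robot touches nothing.
It fails at once if a round soap cake is moved more than 20 mm or tipped (distance of any of round_a, round_b from where it was at the start of the episode above 0.02 m or angle between any of round_a, round_b's own z axis and vertical above 0.3 rad).
It fails at once if a bar is dropped or thrown (out of the fingers at over 0.7 m/s, a fall of about 25 mm) ((linear speed of bar_guest above 0.7 m/s and contact force between the fingers and bar_guest below 0.1 N) or (linear speed of bar_bath above 0.7 m/s and contact force between the fingers and bar_bath below 0.1 N) or (linear speed of bar_laundry above 0.7 m/s and contact force between the fingers and bar_laundry below 0.1 N)).
It also fails if it takes over 80 s, if anything falls off the work surface, if the arm or the gripper's body presses on something with over 40 N, if the wrist force passes 120 N, or if a joint passes its speed limit or range.

### The arm

A 7-joint arm with a two-finger parallel gripper is mounted at the origin on the work surface. World frame = base frame: x ahead of the robot, y to its left, z up, the work surface at z = 0. Lengths are in m, angles in rad, forces in N, time in s.
With the tool pointing down it reaches from about 0.425 to 0.95 m from the base axis. Payload 16.7 kg.
Tool frame: the origin (TCP) lies between the finger pads; the fingertips stand ahead of it and the grasp point (between the pads) lies 6 mm ahead of it (robot.tip_extent is the z of the fingertips in the tool frame, in m); z points along the fingers, y is the line along which they close (so a half turn about z gives the same grasp; the last joint's range is limited). The gripper opens to 94 mm and grips with 3 to 60 N. Pads are 16 mm wide; open, the fingers measure 119 mm over their backs; the gripper's body (75 mm by 177 mm) begins 78 mm behind the grasp point.
Start: joints at [-1.462, 0.426, 0.074, 1.606, -0.034, 1.111, -0.067], TCP at [0.172, 0.653, 0.23] pointing down, gripper open.
Joint ranges: [-2.85, 2.85], [-0.5, 2.14], [-1.23, 1.37], [0.21, 2.46], [-1.02, 4.16], [0.16, 2.05], [-2.73, 2.73]. Speed limits (rad/s): [1.89, 1.89, 2.39, 2.39, 3.01, 3.01, 3.01].

### API

Orientations are given as a unit quaternion [x, y, z, w].
In Python, from rig import sensors, read_camera, sign_off, spot_in, cut_out, spot_point, robot gives the robot as it stands.
- The arm moves only by the shell command python3 -m inch 'ROWS' [FORCE]. ROWS is a JSON object of lists of equal length, an entry for each row: "travel": the shift along the tool's x, y, z in m, a list of three; "delta_rot": the turn, a rotation vector about the tool's x, y, z in rad, a list of three; "claw": the opening in per cent of the stroke, from 0 (shut) to 100 (fully open). In form: {"travel": [[dx, dy, dz], ...], "delta_rot": [[rx, ry, rz], ...], "claw": [claw, ...]}. A call has 1 to 10 rows; each row is the pose to reach, as a shift and turn from the pose commanded when the call began, along the tool's axes at that moment; what a row does not reach only later rows make up. A row lasts 1/10 s, in which the tool goes at most 50 mm and 8.59 degrees, less where a joint would pass 70% of its speed; a pose out of reach is approached as far as the arm can. A call with a gripper value outside its range is refused whole. The fingers move at their own pace and stop on an object; FORCE is the grip in N (left out, the last holds). Time passes only in rows, so rows that repeat a pose let the fingers close. It gives the time, the measured TCP pose, the force, the opening and the grip force at its end, in the units of the state.
- sensors.observe(): the state, without advancing time (a new reading comes with each control period).
- read_camera(name): name is "scene" or "top" or "wrist"; returns a dict with "pixels" (480x640x3 uint8, red, green, blue), "mtx" (3x3 intrinsics, pixels), "k1" (the pictures are not rectified: a ray, as slopes to the right and down, at radius r is drawn at 1 + k1 r^2 times it, then the intrinsics apply), "R" (3x3) and "t" (3): a world point X has camera coordinates R X + t. Camera axes: x right, y down, z forward; pixel columns grow to the right and rows downward; lengths in m; the calibration is good to about 2 mm. A picture is of the moment at which its call begins. There is no depth.
- sign_off(): hands the job in; it is judged then, once.
Trained networks look in a picture, given as the dict that the camera call returned (one of the last four; its "shot" number tells which), for a name from the list of things; names that differ only in an ending like _2 or _b are one class to them, and where a whole thing is asked for, a point or a joint stands for the part that bears it (a point fixed in the world has none). Each returns a list of dicts, best first, with "conf" (0 to 1); they miss things now and then, are a little off and sometimes report something else, mostly with a low value. They report only what shows in the picture. A call takes as long as a camera call. They do not tell look-alikes from the thing itself.
- spot_in(picture, query): "point" ([row, column] as shares, 0 to 1, of the picture: columns of its width, rows of its height, amid what is visible of it).
- cut_out(picture, query): "mask" (480x640 bool, what is visible of it) and "point" ([row, column] as shares, 0 to 1, of the picture: columns of its width, rows of its height, amid what is visible of it).
- spot_point(picture, query): "point" ([row, column] as shares, 0 to 1, of the picture: columns of its width, rows of its height: a listed point, or the origin of a listed thing).
The state is a dict: "clock": time; "joint_pos": joint angles; "dq": joint speeds; "tau": joint torques, N m; "tcp_pos": TCP position; "tcp_rot": TCP orientation; "ft_force": force on the tool from outside, world axes, zero at the start; "torque": the same for the moment, N m; "width": opening from 0.0 (shut) to 1.0 (fully open); "grasp_force": force on a finger pad.
Only numpy, scipy, OpenCV 4.12 (cv2) and the standard library are available. Lean on these libraries where they do the work, as an engineer would, in place of code of your own. Each camera call takes 0.05 s, during which the arm holds its last target. There are 200 camera calls.

## Working session

There is one attempt and no reset: what is moved stays moved. The work goes in short steps, Python scripts to look and compute and a shell command to move; the robot and the scene stay as the last step left them, time stands still between calls to the robot, and variables do not carry over. Pictures are saved under pics/ and viewed, at most 14 in all, crops included, and the job is handed in when it is done.

```bash
mkdir -p pics; ls
cat > h.py <<'E'
import numpy as np, cv2
from scipy.spatial.transform import Rotation as Ro
from rig import *
def und(c,uv):
    uv=np.asarray(uv,float).reshape(-1,2); K=np.array(c["mtx"]); 
    d=np.stack([(uv[:,0]-K[0,2])/K[0,0],(uv[:,1]-K[1,2])/K[1,1]],1); p=d.copy()
    for _ in range(20): p=d/(1+c["k1"]*(p**2).sum(1,keepdims=True))
    return p
def ray(c,uv,z):
    p=und(c,uv); R=np.array(c["R"]);t=np.array(c["t"]); o=-R.T@t
    D=np.c_[p,np.ones(len(p))]@R
    return o+D*((z-o[2])/D[:,2])[:,None]
def proj(c,X):
    q=np.atleast_2d(X)@np.array(c["R"]).T+np.array(c["t"]); p=q[:,:2]/q[:,2:]
    p=p*(1+c["k1"]*(p**2).sum(1,keepdims=True)); K=np.array(c["mtx"])
    return p*[K[0,0],K[1,1]]+[K[0,2],K[1,2]]
def save(c,n): cv2.imwrite("pics/"+n+".png",cv2.cvtColor(c["pixels"],cv2.COLOR_RGB2BGR))
E
python3 - <<'E'
from h import *
s=sensors.observe(); print({k:np.round(s[k],3) for k in("clock","tcp_pos","tcp_rot","width")}, robot.tip_extent)
for n in("top","scene"):
    c=read_camera(n); save(c,n+"0"); print(n,np.round(-np.array(c["R"]).T@c["t"],3),c["k1"],np.array(c["mtx"])[0])
    if n=="top":
        for q in("bar_guest","bar_bath","bar_laundry","tray_short","tray_medium","tray_long","round_a"):
            for r in cut_out(c,q):
                m=r["mask"]; ct=max(cv2.findContours(m.astype(np.uint8),cv2.RETR_EXTERNAL,cv2.CHAIN_APPROX_NONE)[0],key=cv2.contourArea)
                z=.036 if q[0]=="b" else .01 if q[0]=="t" else .03
                P=ray(c,ct.reshape(-1,2),z)[:,:2]
                b=cv2.minAreaRect((P*1000).astype(np.float32)); bp=cv2.boxPoints(b); e=[bp[1]-bp[0],bp[2]-bp[1]]; e=max(e,key=np.linalg.norm); yaw=(np.degrees(np.arctan2(e[1],e[0]))+90)%180-90
                print(q,round(r["conf"],2),"px",np.round(np.array(r["point"])*[480,640])[::-1],"xy",np.round(b[0]),"size",np.round(b[1]),"yaw",round(yaw,1),c["pixels"][m].mean(0).round())
E
```

```text
pics
{'clock': np.float64(0.0), 'tcp_pos': array([0.172, 0.652, 0.23 ]), 'tcp_rot': array([ 0.129,  0.992, -0.001, -0.   ]), 'width': np.float64(0.999)} 0.025
top [ 0.385 -0.057  1.094] -0.008206811216616962 [478.74855954   0.         313.702299  ]
bar_guest 0.83 px [331. 252.] xy [451. -93.] size [59. 48.] yaw 17.4 [138. 114.  54.]
bar_guest 0.63 px [309. 300.] xy [343. -46.] size [43. 52.] yaw -71.3 [75. 32. 86.]
bar_guest 0.61 px [291. 223.] xy [513.  -2.] size [47. 59.] yaw -14.7 [28. 87. 36.]
bar_bath 0.96 px [327. 177.] xy [620. -86.] size [92. 48.] yaw 18.4 [136. 111.  52.]
bar_laundry 0.84 px [401. 316.] xy [ 307. -245.] size [118.  48.] yaw 26.3 [135.  76.  86.]
bar_laundry 0.82 px [400. 248.] xy [ 462. -254.] size [113.  52.] yaw 26.2 [138. 112.  51.]
bar_laundry 0.6 px [459. 184.] xy [ 608. -377.] size [ 50. 127.] yaw -58.7 [16. 15. 14.]
tray_short 0.85 px [257. 169.] xy [637.  78.] size [71. 82.] yaw -16.4 [92. 55. 28.]
tray_medium 0.76 px [182. 249.] xy [455. 243.] size [ 73. 110.] yaw -10.6 [92. 56. 28.]
tray_long 0.67 px [178. 176.] xy [630. 257.] size [ 72. 141.] yaw -12.7 [91. 55. 27.]
round_a 0.82 px [394. 174.] xy [ 630. -236.] size [64. 63.] yaw 0.3 [136. 116.  61.]
round_a 0.7 px [248. 249.] xy [455.  88.] size [65. 65.] yaw 0.8 [135. 117.  64.]
scene [1.122 0.441 0.785] -0.1062474818473367 [508.88743785   0.         316.90036382]
```

View pics/top0.png

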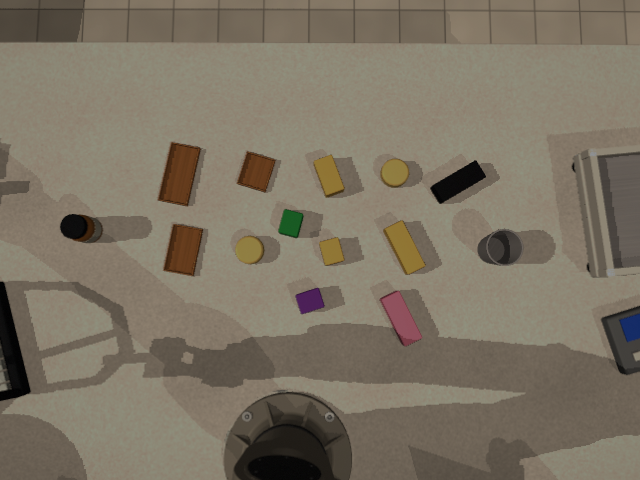

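The top view matches the networks. The yellow bars are guest at (331,252), bath at (328,176) and laundry at (405,247). The trays are long at (180,174), short at (257,171) and medium at (184,249). The rounds are at (394,172) and (249,250), and the green, purple, pink and black blocks are decoys. Next I'll move over the trays for a closer look.

```bash
cat >> h.py <<'E'
def go(x,y,z,yaw):
    "tool travel and turn to TCP xyz with closing line across a bar of this yaw (deg)"
    s=sensors.observe(); R=Ro.from_quat(s["tcp_rot"]); a=np.radians(yaw+180)
    T=Ro.from_matrix(np.array([[np.cos(a),np.sin(a),0],[np.sin(a),-np.cos(a),0],[0,0,-1.]]))
    d=R.inv().apply(np.array([x,y,z])-s["tcp_pos"]); r=(R.inv()*T).as_rotvec()
    print("go",(x,y,z,yaw),"travel",d.round(4),"rot",r.round(4),"rows",max(np.linalg.norm(d)/.05,np.linalg.norm(r)/.15).round(1),"t",s["clock"])
def meas(c,q,hint=None):
    z0=.036 if q[0]=="b" else .01
    L={"guest":55,"bath":85,"laundry":115,"short":79,"medium":109,"long":139}[q.split("_")[1]]; W=45 if q[0]=="b" else 69
    from scipy.optimize import minimize
    for r in cut_out(c,q):
        m=r["mask"].astype(np.uint8); ct=max(cv2.findContours(m,cv2.RETR_EXTERNAL,cv2.CHAIN_APPROX_NONE)[0],key=cv2.contourArea)
        b=cv2.minAreaRect((ray(c,ct.reshape(-1,2),z0)[:,:2]*1000).astype(np.float32)); bp=cv2.boxPoints(b)
        e=max([bp[1]-bp[0],bp[2]-bp[1]],key=np.linalg.norm); y0=(np.arctan2(e[1],e[0])+np.pi/2)%np.pi-np.pi/2
        # fit silhouette of the known box to the mask
        def cost(p):
            C=np.array([[sx*L/2,sy*W/2] for sx in(-1,1) for sy in(-1,1)]); k=np.array([[np.cos(p[2]),np.sin(p[2])],[-np.sin(p[2]),np.cos(p[2])]])
            X=(C@k+p[:2])/1000; X=np.r_[np.c_[X,[0]*4],np.c_[X,[z0]*4]]
            h=cv2.convexHull(proj(c,X).astype(np.float32))
            M=np.zeros((480,640),np.uint8); cv2.fillConvexPoly(M,np.round(h*16).astype(np.int32),1,shift=4)
            return (M!=m).sum()/m.sum()
        o=minimize(cost,[*b[0],y0],method="Nelder-Mead",options=dict(initial_simplex=[[b[0][0]+a,b[0][1]+d,y0+f] for a,d,f in((0,0,0),(8,0,.03),(0,8,-.05),(-6,-6,.08))]))
        x,y,w=o.x; col=c["pixels"][r["mask"]].mean(0).round()
        print(q,round(r["conf"],2),"px",np.round(np.array(r["point"])*[480,640])[::-1],"rect",np.round(b[0]),"fit",np.round([x,y,np.degrees(w)],1),"misfit",round(o.fun,3),"col",col)
E
python3 -c "
from h import *
go(.52,.2,.36,-13)"
```

```text
go (0.52, 0.2, 0.36, -13) travel [-0.4518 -0.349  -0.1295] rot [-0.0001 -0.     -0.0309] rows 11.7 t 0.45
```

```bash
python3 -m inch '{"travel":[[-0.4,-0.31,-0.13],[-0.4,-0.31,-0.13],[-0.4,-0.31,-0.13],[-0.4,-0.31,-0.13],[-0.4,-0.31,-0.13],[-0.4,-0.31,-0.13],[-0.4,-0.31,-0.13],[-0.4,-0.31,-0.13],[-0.4,-0.31,-0.13],[-0.4,-0.31,-0.13]],"delta_rot":[[0,0,-0.03],[0,0,-0.03],[0,0,-0.03],[0,0,-0.03],[0,0,-0.03],[0,0,-0.03],[0,0,-0.03],[0,0,-0.03],[0,0,-0.03],[0,0,-0.03]],"claw":[100,100,100,100,100,100,100,100,100,100]}' 25
python3 - <<'E'
from h import *
go(.52,.2,.36,-13)
c=read_camera("wrist"); save(c,"w0"); print(np.round(-np.array(c["R"]).T@c["t"],3))
for q in("tray_short","tray_medium","tray_long"): meas(c,q)
c=read_camera("top")
for q in("tray_short","tray_medium","tray_long","bar_guest","bar_bath","bar_laundry"): meas(c,q)
E
```

```text
clock: 1.45
tcp_pos: [0.4674, 0.2663, 0.3557]
tcp_rot: [0.114, 0.994, 0.0, 0.0]
ft_force: [0.7, 0.1, -0.2]
width: 0.999
grasp_force: 0.0
go (0.52, 0.2, 0.36, -13) travel [-0.0662 -0.0527 -0.0043] rot [ 0.0007  0.0002 -0.001 ] rows 1.7 t 1.45
[0.388 0.285 0.51 ]
tray_medium 0.6 px [296. 189.] rect [453. 244.] fit [453.5 244.4  -9.6] misfit 0.03 col [115.  75.  43.]
tray_long 0.74 px [188. 215.] rect [454.  88.] fit [456.3  89.  -60.7] misfit 1.597 col [158. 134.  68.]
tray_long 0.73 px [334. 301.] rect [627. 259.] fit [628.6 259.3 -11. ] misfit 0.027 col [115.  75.  43.]
tray_long 0.44 px [ 64. 245.] rect [ 452. -101.] fit [455.5 -97.  -74.5] misfit 1.504 col [148. 116.  48.]
tray_short 0.75 px [257. 171.] rect [637.  79.] fit [638.   78.9 -14.8] misfit 0.102 col [91. 54. 26.]
tray_medium 0.59 px [181. 252.] rect [455. 242.] fit [454.7 243.8 -10. ] misfit 0.068 col [90. 54. 27.]
tray_medium 0.57 px [395. 171.] rect [ 635. -240.] fit [ 635.5 -239.3  -43.7] misfit 1.017 col [132. 113.  62.]
bar_guest 0.93 px [295. 223.] rect [514.  -3.] fit [515.7  -2.9 -12.8] misfit 0.114 col [27. 85. 
[... 163 characters left out ...]
22.2 -86.8  21.8] misfit 0.309 col [134. 109.  51.]
bar_guest 0.56 px [309. 299.] rect [343. -46.] fit [343.1 -46.2 -71.9] misfit 0.043 col [78. 40. 84.]
bar_bath 0.7 px [330. 177.] rect [622. -87.] fit [624.1 -87.2  22.9] misfit 0.116 col [135. 109.  49.]
bar_laundry 0.79 px [402. 318.] rect [ 306. -246.] fit [ 305.9 -247.8   28.2] misfit 0.082 col [136.  77.  87.]
bar_laundry 0.71 px [401. 248.] rect [ 461. -255.] fit [ 461.5 -255.7   27.2] misfit 0.089 col [126. 101.  46.]
bar_laundry 0.71 px [458. 184.] rect [ 609. -377.] fit [ 610.5 -379.2  -58.1] misfit 0.08 col [12. 11. 11.]
bar_laundry 0.48 px [395. 174.] rect [ 628. -235.] fit [ 628.4 -236.3    0.8] misfit 1.037 col [133. 114.  60.]
```

View pics/w0.png

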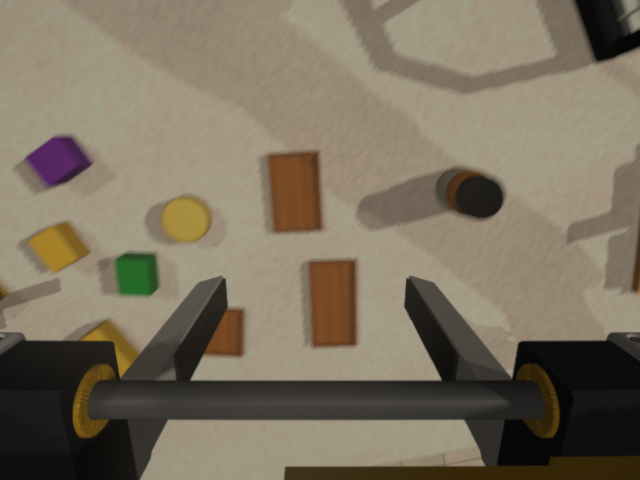

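The wrist view shows the medium tray at (296,190), the long tray at (333,302) and the short tray partly behind a finger at (230,332). Fits from both cameras agree to about 2 mm. Next is the hover over bar_guest.

```bash
python3 -c "
from h import *
go(.452,-.093,.2,16)"
```

```text
go (0.452, -0.093, 0.2, 16) travel [-0.0676 -0.3558  0.1548] rot [-3.000e-04 -4.000e-04 -5.056e-01] rows 7.9 t 2.0
```

```bash
python3 -m inch '{"travel":[[-0.068,-0.356,0.155],[-0.068,-0.356,0.155],[-0.068,-0.356,0.155],[-0.068,-0.356,0.155],[-0.068,-0.356,0.155],[-0.068,-0.356,0.155],[-0.068,-0.356,0.155],[-0.068,-0.356,0.155],[-0.068,-0.356,0.155],[-0.068,-0.356,0.155]],"delta_rot":[[0,0,-0.5],[0,0,-0.5],[0,0,-0.5],[0,0,-0.5],[0,0,-0.5],[0,0,-0.5],[0,0,-0.5],[0,0,-0.5],[0,0,-0.5],[0,0,-0.5]],"claw":[100,100,100,100,100,100,100,100,100,100]}'
python3 - <<'E'
from h import *
c=read_camera("wrist"); save(c,"w1")
for q in("bar_guest","bar_bath"): meas(c,q)
go(.453,-.093,.035,16)
E
```

```text
clock: 3.0
tcp_pos: [0.4522, -0.0944, 0.1996]
tcp_rot: [-0.135, 0.991, -0.0, -0.0]
ft_force: [-0.7, -0.3, 0.9]
width: 0.998
grasp_force: 0.0
bar_guest 0.95 px [405. 119.] rect [342. -48.] fit [341.6 -45.9 -72.3] misfit 0.073 col [87. 47. 96.]
bar_guest 0.9 px [384. 311.] rect [508.  -7.] fit [513.9  -1.4 -16.1] misfit 0.297 col [31. 88. 34.]
bar_guest 0.75 px [318. 225.] rect [448. -94.] fit [450.5 -93.7  15.5] misfit 0.068 col [156. 123.  46.]
bar_bath 0.72 px [276. 359.] rect [589. -97.] fit [624.  -87.3  16.1] misfit 0.954 col [133. 104.  40.]
go (0.453, -0.093, 0.035, 16) travel [ 1.000e-04 -4.000e-04  1.652e-01] rot [ 0.0001  0.0006 -0.005 ] rows 3.3 t 3.15
```

View pics/w1.png

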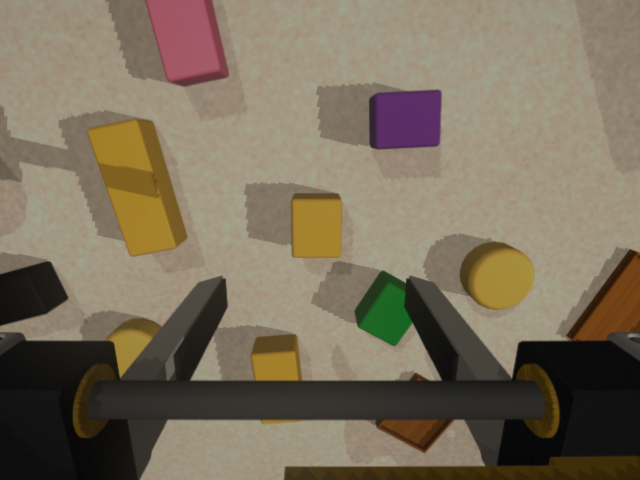

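bar_guest sits at (316,226), square between the fingers, at (451,-94), yaw 15.5°. The pads will clear the green block. Going down to grip.

```bash
python3 -m inch '{"travel":[[0.001,0,0.04],[0.001,0,0.08],[0.001,0,0.12],[0.001,0,0.145],[0.001,0,0.165],[0.001,0,0.165],[0.001,0,0.165],[0.001,0,0.165],[0.001,0,0.165],[0.001,0,0.165]],"delta_rot":[[0,0,0],[0,0,0],[0,0,0],[0,0,0],[0,0,0],[0,0,0],[0,0,0],[0,0,0],[0,0,0],[0,0,0]],"claw":[100,100,100,100,100,100,40,40,40,40]}' 25
python3 -m inch '{"travel":[[0,0,0],[0,0,0],[0,0,0],[0,0,-0.02],[0,0,-0.05],[0,0,-0.09],[0,0,-0.13],[0,0,-0.13]],"delta_rot":[[0,0,0],[0,0,0],[0,0,0],[0,0,0],[0,0,0],[0,0,0],[0,0,0],[0,0,0]],"claw":[35,35,35,35,35,35,35,35]}' 25
python3 -c "
from h import *
go(.638,.079,.165,-15)"
```

```text
clock: 4.15
tcp_pos: [0.452, -0.094, 0.0357]
tcp_rot: [-0.136, 0.991, 0.0, 0.001]
ft_force: [-0.1, 0.3, -0.4]
width: 0.696
grasp_force: 0.0
clock: 4.95
tcp_pos: [0.4535, -0.0946, 0.1688]
tcp_rot: [-0.135, 0.991, 0.0, 0.003]
ft_force: [0.1, -0.5, -2.4]
width: 0.479
grasp_force: 25.0
go (0.638, 0.079, 0.165, -15) travel [-0.2243  0.1177  0.0052] rot [0.0011 0.0062 0.5335] rows 5.1 t 4.95
```

```bash
python3 -m inch '{"travel":[[-0.04,0.02,0],[-0.08,0.04,0],[-0.12,0.06,0],[-0.16,0.085,0],[-0.2,0.105,0],[-0.224,0.118,0],[-0.224,0.118,0],[-0.224,0.118,0],[-0.224,0.118,0]],"delta_rot":[[0,0,0.1],[0,0,0.2],[0,0,0.3],[0,0,0.4],[0,0,0.5],[0,0,0.53],[0,0,0.53],[0,0,0.53],[0,0,0.53]],"claw":[35,35,35,35,35,35,35,35,35]}'
python3 - <<'E'
from h import *
c=read_camera("wrist"); save(c,"w2"); meas(c,"bar_guest"); meas(c,"tray_short")
go(.638,.079,.039,-15)
E
```

```text
clock: 5.85
tcp_pos: [0.6347, 0.0786, 0.1644]
tcp_rot: [0.129, 0.992, -0.0, -0.0]
ft_force: [0.2, -0.6, -0.7]
width: 0.477
grasp_force: 25.0
bar_guest 0.9 px [317. 303.] rect [691.  64.] fit [670.6  55.6  -9.4] misfit 0.653 col [150. 115.  38.]
bar_guest 0.84 px [174. 114.] rect [515.   4.] fit [514.7  -0.7 -11.1] misfit 0.088 col [ 38. 110.  43.]
tray_short 0.38 px [467.  15.] rect [502. 234.] fit [472.6 237.5  74.8] misfit 0.233 col [110.  68.  32.]
go (0.638, 0.079, 0.039, -15) travel [-0.0028  0.0009  0.126 ] rot [ 0.0003 -0.0001  0.003 ] rows 2.5 t 6.0
```

View pics/w2.png

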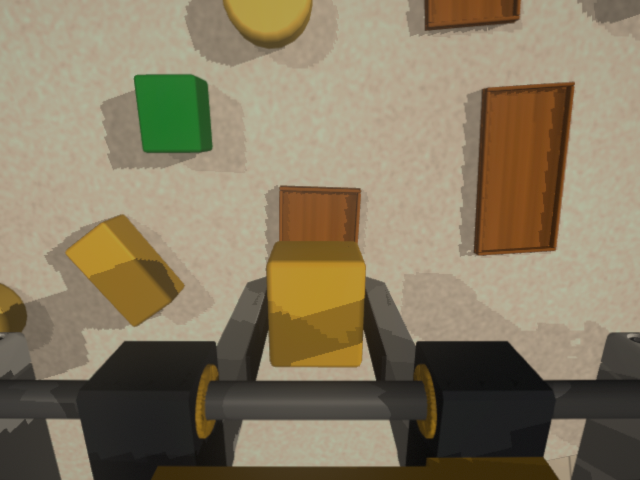

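The held bar is at (317,303), and the tray's near rim corners are at (280,187) and (360,188). It is aligned. I'll check the tray centre and the bar's offset in the grip from those corners.

```bash
cat >> h.py <<'E'
def near(c,near_top_px,tray_px,ztop,Lb,Lt,yaw):
    "bar centre now from its near top edge, tray centre from its near rim corners"
    u=np.array([np.cos(np.radians(yaw)),np.sin(np.radians(yaw))])
    for n,px,z,L in(("bar",near_top_px,ztop,Lb),("tray",tray_px,.01,Lt)):
        P=ray(c,px,z)[:,:2]; d=P[0]-P[1]; print(n,"centre",(P.mean(0)+u*L/2).round(4),"edge len",np.linalg.norm(d).round(4),"yaw",(np.degrees(np.arctan2(d[0],-d[1]))).round(1))
E
python3 - <<'E'
from h import *
c=read_camera("wrist"); s=sensors.observe(); print(s["tcp_pos"])
near(c,[(270,264),(364,263)],[(280,187),(360,188)],s["tcp_pos"][2],.055,.079,-15)
p=c["pixels"][255:275:2,300].tolist(); print(p)
go(.638,.079,.039,-15)
E
```

```text
[0.63515327 0.07897008 0.1651054 ]
bar centre [0.6362 0.0796] edge len 0.0416 yaw -14.2
tray centre [0.6368 0.0827] edge len 0.067 yaw -15.6
[[116, 87, 31], [116, 87, 31], [118, 89, 31], [148, 111, 35], [179, 134, 42], [184, 138, 42], [183, 141, 43], [183, 143, 44], [183, 143, 44], [184, 143, 45]]
go (0.638, 0.079, 0.039, -15) travel [-0.0027  0.0007  0.1261] rot [ 0.0004 -0.      0.0031] rows 2.5 t 6.05
```

```bash
python3 -m inch '{"travel":[[-0.002,0.002,0.03],[-0.002,0.002,0.06],[-0.002,0.002,0.09],[-0.002,0.002,0.11],[-0.002,0.002,0.12],[-0.002,0.002,0.125],[-0.002,0.002,0.127],[-0.002,0.002,0.127],[-0.002,0.002,0.127],[-0.002,0.002,0.127]],"delta_rot":[[0,0,0],[0,0,0],[0,0,0],[0,0,0],[0,0,0],[0,0,0],[0,0,0],[0,0,0],[0,0,0],[0,0,0]],"claw":[35,35,35,35,35,35,35,35,35,35]}'
```

```text
clock: 7.05
tcp_pos: [0.6383, 0.0812, 0.0386]
tcp_rot: [0.129, 0.992, 0.0, 0.0]
ft_force: [0.8, -0.9, -1.4]
width: 0.477
grasp_force: 25.0
```

```bash
python3 -m inch '{"travel":[[0,0,0.0005],[0,0,0.0005],[0,0,0.0005],[0,0,0.0005],[0,0,0],[0,0,-0.03],[0,0,-0.07],[0,0,-0.11],[0,0,-0.15],[0,0,-0.15]],"delta_rot":[[0,0,0],[0,0,0],[0,0,0],[0,0,0],[0,0,0],[0,0,0],[0,0,0],[0,0,0],[0,0,0],[0,0,0]],"claw":[48,55,62,70,80,80,80,90,100,100]}'
python3 -c "
from h import *
go(.624,-.087,.2,20)"
```

```text
clock: 8.05
tcp_pos: [0.6403, 0.0809, 0.1931]
tcp_rot: [0.129, 0.992, 0.001, 0.003]
ft_force: [0.0, -0.5, -0.4]
width: 0.992
grasp_force: 0.0
go (0.624, -0.087, 0.2, 20) travel [-0.0271 -0.1665 -0.0074] rot [ 0.0018  0.007  -0.6074] rows 4.0 t 8.05
```

```bash
python3 -m inch '{"travel":[[-0.027,-0.166,-0.007],[-0.027,-0.166,-0.007],[-0.027,-0.166,-0.007],[-0.027,-0.166,-0.007],[-0.027,-0.166,-0.007],[-0.027,-0.166,-0.007],[-0.027,-0.166,-0.007]],"delta_rot":[[0,0,-0.15],[0,0,-0.3],[0,0,-0.45],[0,0,-0.6],[0,0,-0.6],[0,0,-0.6],[0,0,-0.6]],"claw":[100,100,100,100,100,100,100]}'
python3 - <<'E'
from h import *
c=read_camera("wrist"); save(c,"w3"); meas(c,"bar_bath"); meas(c,"bar_laundry")
go(.624,-.087,.035,20)
E
```

```text
clock: 8.75
tcp_pos: [0.6218, -0.0847, 0.1944]
tcp_rot: [-0.17, 0.985, 0.0, -0.0]
ft_force: [1.1, -0.1, 0.6]
width: 1.002
grasp_force: 0.0
bar_bath 0.85 px [312. 229.] rect [621. -89.] fit [623.  -87.3  20.5] misfit 0.047 col [154. 121.  44.]
bar_laundry 0.87 px [34. 92.] rect [ 590. -339.] fit [ 610.9 -382.5  -62. ] misfit 0.035 col [13. 12. 11.]
bar_laundry 0.82 px [184.  24.] rect [ 503. -231.] fit [ 438.7 -253.1  -63.1] misfit 1.0 col [136. 108.  39.]
go (0.624, -0.087, 0.035, 20) travel [-0.0014 -0.0027  0.1596] rot [ 0.0002 -0.0004 -0.0062] rows 3.2 t 8.9
```

View pics/w3.png

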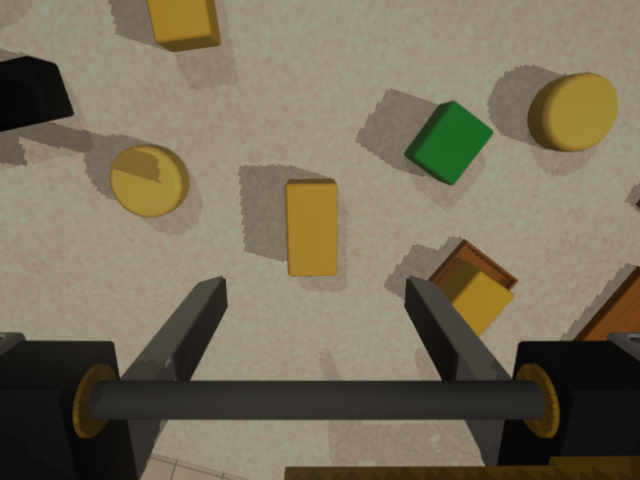

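bar_bath at (312,229) sits between the fingers and squared up, fitted at (623,-87), yaw 20.5°. The guest bar shows in its tray at (480,290).

```bash
python3 -m inch '{"travel":[[0,-0.003,0.04],[0,-0.003,0.08],[0,-0.003,0.12],[0,-0.003,0.145],[0,-0.003,0.16],[0,-0.003,0.16],[0,-0.003,0.16],[0,-0.003,0.16],[0,-0.003,0.16],[0,-0.003,0.16]],"delta_rot":[[0,0,-0.01],[0,0,-0.01],[0,0,-0.01],[0,0,-0.01],[0,0,-0.01],[0,0,-0.01],[0,0,-0.01],[0,0,-0.01],[0,0,-0.01],[0,0,-0.01]],"claw":[100,100,100,100,100,80,40,40,40,40]}' 30
python3 -m inch '{"travel":[[0,0,0],[0,0,0],[0,0,0],[0,0,-0.02],[0,0,-0.05],[0,0,-0.09],[0,0,-0.13],[0,0,-0.13]],"delta_rot":[[0,0,0],[0,0,0],[0,0,0],[0,0,0],[0,0,0],[0,0,0],[0,0,0],[0,0,0]],"claw":[35,35,35,35,35,35,35,35]}' 30
python3 -c "
from h import *
go(.454,.244,.165,-10)"
```

```text
clock: 9.9
tcp_pos: [0.6232, -0.0891, 0.0358]
tcp_rot: [-0.175, 0.985, -0.0, 0.001]
ft_force: [0.1, 0.5, -0.8]
width: 0.608
grasp_force: 0.0
clock: 10.7
tcp_pos: [0.625, -0.0899, 0.1699]
tcp_rot: [-0.175, 0.985, -0.001, 0.003]
ft_force: [1.2, -0.4, -2.1]
width: 0.475
grasp_force: 30.0
go (0.454, 0.244, 0.165, -10) travel [0.0456 0.3724 0.0037] rot [-0.0006  0.007   0.5262] rows 7.5 t 10.7
```

```bash
python3 -m inch '{"travel":[[0.006,0.045,0],[0.012,0.09,0],[0.018,0.135,0],[0.023,0.18,0],[0.028,0.225,0],[0.034,0.27,0],[0.04,0.315,0],[0.045,0.36,0],[0.046,0.373,0],[0.046,0.373,0]],"delta_rot":[[0,0,0.07],[0,0,0.14],[0,0,0.21],[0,0,0.28],[0,0,0.35],[0,0,0.42],[0,0,0.48],[0,0,0.525],[0,0,0.525],[0,0,0.525]],"claw":[35,35,35,35,35,35,35,35,35,35]}'
python3 - <<'E'
from h import *
c=read_camera("wrist"); save(c,"w4")
go(.454,.244,.039,-10)
E
```

```text
clock: 11.7
tcp_pos: [0.4497, 0.247, 0.1644]
tcp_rot: [0.084, 0.996, -0.0, -0.0]
ft_force: [0.8, -0.2, -1.1]
width: 0.473
grasp_force: 30.0
go (0.454, 0.244, 0.039, -10) travel [-0.0035 -0.0005  0.1255] rot [-0.0006 -0.0001  0.0038] rows 2.5 t 11.75
```

View pics/w4.png

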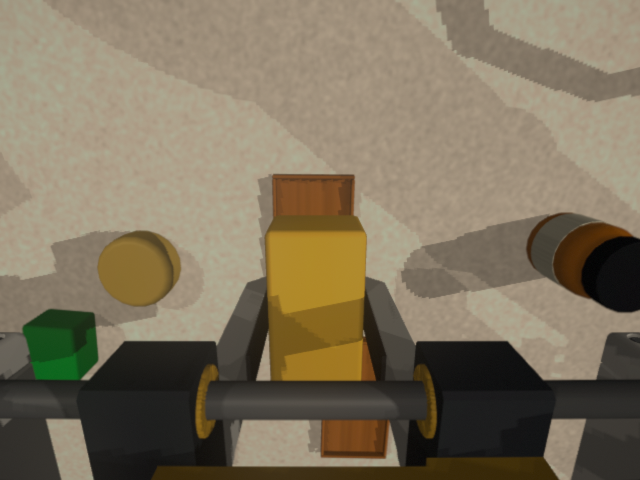

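The medium tray's near rim corners are at (274,175) and (354,175), and the bar's near top edge is at about row 233, columns 268–365. The round cake at (138,268) and the bottle are clear.

Run:
```python
from h import *
c=read_camera("wrist"); s=sensors.observe(); print(s["tcp_pos"])
g=c["pixels"][205:250,300].astype(int).sum(1); r=205+np.argmax(np.diff(g)[10:])+10; print(r,g[::3])
near(c,[(269,r),(365,r)],[(274,175.5),(354,175.5)],s["tcp_pos"][2],.085,.109,-10)
print("bottle",ray(c,[(540,250)],0.05))
go(.454,.244,.039,-10)
```

```text
[0.45118334 0.24415983 0.16465406]
230 [230 233 232 230 210 214 216 220 222 315 346 355 358 357 356]
bar centre [0.4514 0.2462] edge len 0.0414 yaw -9.8
tray centre [0.4561 0.2433] edge len 0.0663 yaw -9.8
bottle [[0.48322216 0.41460563 0.05      ]]
go (0.454, 0.244, 0.039, -10) travel [-0.0028  0.0004  0.1257] rot [-0.0006  0.0001  0.0018] rows 2.5 t 11.8
```

```bash
python3 -m inch '{"travel":[[-0.0035,0,0.03],[-0.0035,0,0.06],[-0.0035,0,0.09],[-0.0035,0,0.11],[-0.0035,0,0.12],[-0.0035,0,0.124],[-0.0035,0,0.126],[-0.0035,0,0.126],[-0.0035,0,0.126],[-0.0035,0,0.126]],"delta_rot":[[0,0,0],[0,0,0],[0,0,0],[0,0,0],[0,0,0],[0,0,0],[0,0,0],[0,0,0],[0,0,0],[0,0,0]],"claw":[35,35,35,35,35,35,35,35,35,35]}'
python3 -m inch '{"travel":[[0,0,0.0005],[0,0,0.0005],[0,0,0.0005],[0,0,0.0005],[0,0,0],[0,0,-0.03],[0,0,-0.07],[0,0,-0.11],[0,0,-0.15],[0,0,-0.15]],"delta_rot":[[0,0,0],[0,0,0],[0,0,0],[0,0,0],[0,0,0],[0,0,0],[0,0,0],[0,0,0],[0,0,0],[0,0,0]],"claw":[48,55,62,70,80,80,80,90,100,100]}'
python3 -c "
from h import *
go(.461,-.255,.2,27)"
```

```text
clock: 12.8
tcp_pos: [0.4546, 0.2448, 0.0395]
tcp_rot: [0.086, 0.996, 0.0, 0.0]
ft_force: [0.3, 0.4, -1.8]
width: 0.475
grasp_force: 30.0
clock: 13.8
tcp_pos: [0.4563, 0.2455, 0.1934]
tcp_rot: [0.087, 0.996, 0.003, 0.002]
ft_force: [-0.5, 0.5, -0.2]
width: 0.989
grasp_force: 0.0
go (0.461, -0.255, 0.2, 27) travel [-0.0909 -0.4921 -0.009 ] rot [ 0.0042  0.0054 -0.6445] rows 10.0 t 13.8
```

```bash
python3 -m inch '{"travel":[[-0.09,-0.49,-0.007],[-0.09,-0.49,-0.007],[-0.09,-0.49,-0.007],[-0.09,-0.49,-0.007],[-0.09,-0.49,-0.007],[-0.09,-0.49,-0.007],[-0.09,-0.49,-0.007],[-0.09,-0.49,-0.007],[-0.09,-0.49,-0.007],[-0.09,-0.49,-0.007]],"delta_rot":[[0,0,-0.1],[0,0,-0.2],[0,0,-0.3],[0,0,-0.4],[0,0,-0.5],[0,0,-0.6],[0,0,-0.64],[0,0,-0.64],[0,0,-0.64],[0,0,-0.64]],"claw":[100,100,100,100,100,100,100,100,100,100]}'
python3 -m inch '{"travel":[[0,0,0],[0,0,0]],"delta_rot":[[0,0,0],[0,0,0]],"claw":[100,100]}'
python3 - <<'E'
from h import *
c=read_camera("wrist"); save(c,"w5"); meas(c,"bar_laundry")
go(.461,-.255,.035,27)
E
```

```text
clock: 14.8
tcp_pos: [0.4583, -0.2546, 0.1957]
tcp_rot: [-0.232, 0.973, 0.0, 0.0]
ft_force: [0.8, 1.3, -0.0]
width: 1.002
grasp_force: 0.0
clock: 15.0
tcp_pos: [0.4579, -0.2541, 0.1954]
tcp_rot: [-0.23, 0.973, -0.0, -0.001]
ft_force: [-0.2, 0.5, 0.3]
width: 1.001
grasp_force: 0.0
bar_laundry 0.88 px [308. 225.] rect [ 460. -257.] fit [ 461.8 -255.8   26.9] misfit 0.08 col [164. 129.  45.]
bar_laundry 0.82 px [408.  67.] rect [ 311. -246.] fit [ 304.3 -247.3   27.1] misfit 0.054 col [156.  84.  96.]
bar_laundry 0.81 px [122. 302.] rect [ 602. -377.] fit [ 610.8 -381.3  -56.9] misfit 0.191 col [33. 31. 26.]
go (0.461, -0.255, 0.035, 27) travel [-0.0007 -0.004   0.1604] rot [ 0.0008 -0.0004 -0.0032] rows 3.2 t 15.1
```

View pics/w5.png

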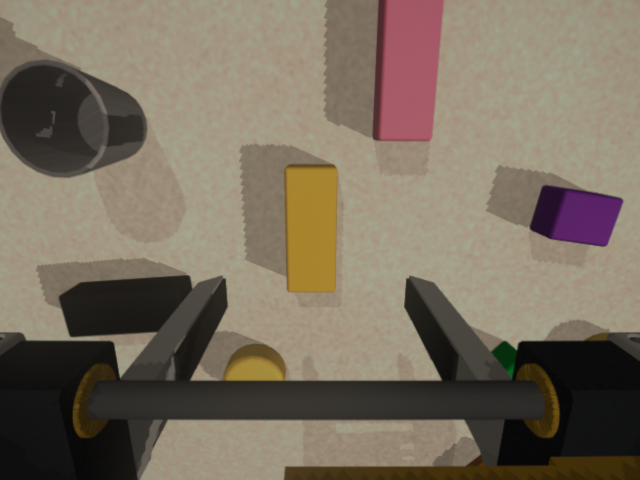

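bar_laundry is at (308,225), fitted at (462,-256), yaw 27°. The pink and black ones are decoys, and the cup at (70,115) is clear of the gripper body.

```bash
python3 -m inch '{"travel":[[-0.001,-0.005,0.04],[-0.001,-0.005,0.08],[-0.001,-0.005,0.12],[-0.001,-0.005,0.145],[-0.001,-0.005,0.16],[-0.001,-0.005,0.16],[-0.001,-0.005,0.16],[-0.001,-0.005,0.16],[-0.001,-0.005,0.16],[-0.001,-0.005,0.16]],"delta_rot":[[0,0,0],[0,0,0],[0,0,0],[0,0,0],[0,0,0],[0,0,0],[0,0,0],[0,0,0],[0,0,0],[0,0,0]],"claw":[100,100,100,100,100,80,40,40,40,40]}' 35
python3 -m inch '{"travel":[[0,0,0],[0,0,0],[0,0,0],[0,0,-0.02],[0,0,-0.05],[0,0,-0.09],[0,0,-0.13],[0,0,-0.13]],"delta_rot":[[0,0,0],[0,0,0],[0,0,0],[0,0,0],[0,0,0],[0,0,0],[0,0,0],[0,0,0]],"claw":[35,35,35,35,35,35,35,35]}' 35
python3 -c "
from h import *
go(.625,.259,.165,-11)"
```

```text
clock: 16.1
tcp_pos: [0.4624, -0.2567, 0.0366]
tcp_rot: [-0.232, 0.973, -0.0, 0.0]
ft_force: [0.6, -0.1, -1.0]
width: 0.611
grasp_force: 0.0
clock: 16.9
tcp_pos: [0.4637, -0.258, 0.1702]
tcp_rot: [-0.231, 0.973, -0.002, 0.003]
ft_force: [0.6, -1.1, -2.8]
width: 0.476
grasp_force: 35.0
go (0.625, 0.259, 0.165, -11) travel [-0.3766  0.3892  0.0054] rot [-0.0026  0.0062  0.6587] rows 10.8 t 16.9
```

```bash
python3 -m inch '{"travel":[[-0.03,0.03,0],[-0.06,0.06,0],[-0.09,0.09,0],[-0.12,0.12,0],[-0.15,0.155,0],[-0.18,0.187,0],[-0.21,0.218,0],[-0.24,0.249,0],[-0.27,0.28,0],[-0.3,0.311,0]],"delta_rot":[[0,0,0.07],[0,0,0.14],[0,0,0.21],[0,0,0.28],[0,0,0.35],[0,0,0.42],[0,0,0.49],[0,0,0.56],[0,0,0.62],[0,0,0.655]],"claw":[35,35,35,35,35,35,35,35,35,35]}'
python3 -c "
from h import *
go(.625,.259,.165,-11)"
```

```text
clock: 17.9
tcp_pos: [0.5894, 0.1577, 0.1648]
tcp_rot: [0.095, 0.995, -0.0, -0.001]
ft_force: [0.5, -0.1, -3.3]
width: 0.48
grasp_force: 35.0
go (0.625, 0.259, 0.165, -11) travel [-0.0158  0.1062 -0.0003] rot [-0.0007 -0.001   0.0018] rows 2.1 t 17.9
```

```bash
python3 -m inch '{"travel":[[-0.006,0.035,0],[-0.012,0.07,0],[-0.016,0.1,0],[-0.016,0.106,0],[-0.016,0.106,0],[-0.016,0.106,0]],"delta_rot":[[0,0,0],[0,0,0],[0,0,0],[0,0,0],[0,0,0],[0,0,0]],"claw":[35,35,35,35,35,35]}'
python3 - <<'E'
from h import *
c=read_camera("wrist"); save(c,"w6")
go(.629,.259,.04,-11)
E
```

```text
clock: 18.5
tcp_pos: [0.6248, 0.2557, 0.1652]
tcp_rot: [0.094, 0.996, -0.001, -0.0]
ft_force: [0.1, 0.4, -2.8]
width: 0.478
grasp_force: 35.0
go (0.629, 0.259, 0.04, -11) travel [-0.0034  0.0044  0.1255] rot [-0.0009 -0.0005  0.0026] rows 2.5 t 18.55
```

View pics/w6.png

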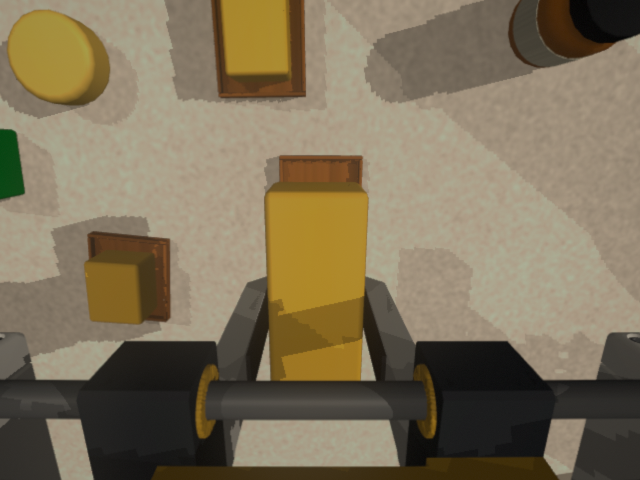

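The long tray's near rim corners are at (280,156) and (362,156), with the held bar over it. The bath bar lies in its tray at (258,40), and the guest bar is in the short tray at (120,285).

Run:
```python
from h import *
c=read_camera("wrist"); s=sensors.observe(); print(s["tcp_pos"])
g=c["pixels"][178:215,300].astype(int).sum(1); r=178+np.argmax(np.diff(g)[8:])+8; print(r,g[::3])
near(c,[(267,r),(367,r)],[(280,156.5),(362,156.5)],s["tcp_pos"][2],.115,.139,-11)
go(.629,.259,.04,-11)
```

```text
[0.6250564  0.25547184 0.16575077]
192 [241 238 218 221 224 329 349 354 355 357 357 355 356]
bar centre [0.6243 0.2566] edge len 0.0418 yaw -10.9
tray centre [0.631  0.2591] edge len 0.0673 yaw -10.9
go (0.629, 0.259, 0.04, -11) travel [-0.0032  0.0043  0.1257] rot [-0.0005 -0.0002  0.0024] rows 2.5 t 18.6
```

```bash
python3 -m inch '{"travel":[[-0.0045,0.004,0.03],[-0.0045,0.004,0.06],[-0.0045,0.004,0.09],[-0.0045,0.004,0.11],[-0.0045,0.004,0.12],[-0.0045,0.004,0.124],[-0.0045,0.004,0.1265],[-0.0045,0.004,0.1265],[-0.0045,0.004,0.1265],[-0.0045,0.004,0.1265]],"delta_rot":[[0,0,0],[0,0,0],[0,0,0],[0,0,0],[0,0,0],[0,0,0],[0,0,0],[0,0,0],[0,0,0],[0,0,0]],"claw":[35,35,35,35,35,35,35,35,35,35]}'
python3 -m inch '{"travel":[[0,0,0.0005],[0,0,0.0005],[0,0,0.0005],[0,0,0.0005],[0,0,0],[0,0,-0.03],[0,0,-0.07],[0,0,-0.11],[0,0,-0.15],[0,0,-0.15]],"delta_rot":[[0,0,0],[0,0,0],[0,0,0],[0,0,0],[0,0,0],[0,0,0],[0,0,0],[0,0,0],[0,0,0],[0,0,0]],"claw":[48,55,62,70,80,80,80,90,100,100]}'
python3 -c "
from h import *
go(.52,.05,.36,-13)"
```

```text
clock: 19.6
tcp_pos: [0.6307, 0.2604, 0.0401]
tcp_rot: [0.094, 0.996, 0.0, 0.0]
ft_force: [-0.7, -0.3, -2.5]
width: 0.472
grasp_force: 35.0
clock: 20.6
tcp_pos: [0.6328, 0.2608, 0.1952]
tcp_rot: [0.094, 0.996, 0.002, 0.003]
ft_force: [0.0, 0.4, 0.1]
width: 0.99
grasp_force: 0.0
go (0.52, 0.05, 0.36, -13) travel [ 0.0704 -0.2273 -0.1664] rot [0.0052 0.0059 0.0387] rows 5.8 t 20.6
```

```bash
python3 -m inch '{"travel":[[0.07,-0.13,-0.165],[0.07,-0.13,-0.165],[0.07,-0.13,-0.165],[0.07,-0.13,-0.165],[0.07,-0.13,-0.165],[0.07,-0.13,-0.165],[0.07,-0.13,-0.165],[0.07,-0.13,-0.165]],"delta_rot":[[0,0,0],[0,0,0],[0,0,0],[0,0,0],[0,0,0],[0,0,0],[0,0,0],[0,0,0]],"claw":[100,100,100,100,100,100,100,100]}'
python3 - <<'E'
from h import *
c=read_camera("wrist"); save(c,"w7")
c=read_camera("scene"); save(c,"s7")
E
```

```text
clock: 21.4
tcp_pos: [0.5372, 0.1464, 0.353]
tcp_rot: [0.093, 0.996, -0.001, -0.001]
ft_force: [0.0, 1.2, 0.3]
width: 0.997
grasp_force: 0.0
```

View pics/w7.png

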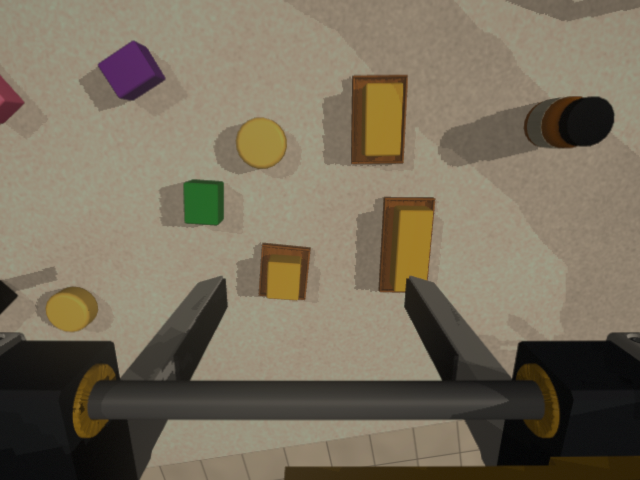

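View pics/s7.png

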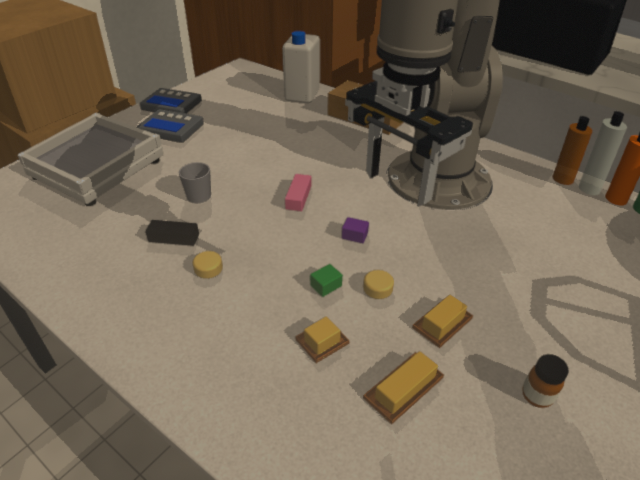

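The wrist view shows all three bars in their trays: bath at (384,118), laundry at (413,250) and guest at (284,280). In the scene view they all lie flat and the rounds look unmoved. One numeric check before handing in.

Run:
```python
from h import *
c=read_camera("wrist")
for q in("bar_guest","bar_bath","bar_laundry"): meas(c,q)
c=read_camera("top")
meas(c,"bar_guest")
```

```text
bar_guest 0.88 px [133.  70.] rect [345. -38.] fit [341.9 -44.4 -67.7] misfit 0.108 col [79. 42. 86.]
bar_guest 0.74 px [202. 203.] rect [512.   4.] fit [ 5.132e+02 -5.000e-01 -1.180e+01] misfit 0.104 col [42. 95. 41.]
bar_guest 0.61 px [289. 276.] rect [633.  83.] fit [638.9  81.5 -13. ] misfit 0.094 col [147. 115.  43.]
bar_bath 0.73 px [380. 120.] rect [454. 244.] fit [454.8 246.3 -11. ] misfit 0.076 col [149. 118.  42.]
bar_laundry 0.96 px [409. 241.] rect [626. 259.] fit [630.9 260.5 -10.8] misfit 0.215 col [144. 112.  38.]
bar_laundry 0.78 px [  7. 100.] rect [ 350. -193.] fit [ 300.5 -240.4   -0.8] misfit 0.389 col [104.  50.  58.]
bar_laundry 0.68 px [287. 278.] rect [632.  84.] fit [631.4  83.9 -17.8] misfit 0.925 col [145. 113.  43.]
bar_laundry 0.55 px [  5. 295.] rect [ 592. -304.] fit [ 554.6 -359.     5.7] misfit 0.246 col [26. 23. 19.]
bar_laundry 0.43 px [381. 118.] rect [454. 244.] fit [467.6 244.3  -8.5] misfit 0.381 col [148. 117.  42.]
bar_guest 0.89 px [311. 300.] rect [343. -45.] fit [343.5 -45.6 -71.5] misfit 0.17 col [86. 38. 98.]
bar_guest 0.84 px [257. 169.] rect [635.  79.] fit [638.6  82.  -15.6] misfit 0.137 col [145. 116.  51.]
bar_guest 0.71 px [290. 219.] rect [513.  -2.] fit [515.4  -1.6 -14. ] misfit 0.117 col [33. 99. 42.]
```

All three bars are within about 3 mm and 2° of their trays.

```bash
python3 -c "
from rig import *
print(sign_off())"
```

```text
the job is handed in; nothing more can be done
None
```

All three bars were set down in the trays of their own length, within about 3 mm and 2° of each tray by camera measurement. The round cakes looked unmoved, and I handed the job in at about 22 s; the hand-in gave no verdict.

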